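# Desk fan blade check after refitting

## Robot

A 6-joint arm with a two-finger parallel gripper is mounted at the origin on the work surface. World frame = base frame: x ahead of the robot, y to its left, z up, the work surface at z = 0. Lengths are in mm, angles in rad, forces in N, time in s.
With the tool pointing down it reaches from about 400 to 825 mm from the base axis. Payload 7 kg.
Tool frame: the origin (TCP) lies at the very end of the fingers, on their centre line; the grasp point (between the pads) lies 19 mm behind it; z points along the fingers, y is the direction in which the jaws open and shut (so a half turn about z gives the same grasp; the last joint's range is limited). The gripper opens to 88 mm and grips with 3 to 60 N. Pads are 19 mm wide; open, the fingers measure 130 mm over their backs; the gripper's body (78 mm by 193 mm) begins 47 mm behind the grasp point.
Start: joints at [1.63, 0.359, 0.012, 0, -1.224, -0.288], TCP at [153.107, 657.384, 226.561] pointing down, gripper open.
Joint ranges: [-3.07, 3.07], [-1.43, 2.12], [-1.02, 1.25], [-3.03, 1.67], [-3.05, -0], [-3.03, 3.03]. Speed limits (rad/s): [2.39, 2.39, 3.01, 3.14, 3.14, 3.14].

## Interface

Orientations are given as a unit quaternion [x, y, z, w].
In Python, from plant import bot gives the robot as it stands. Calls block until the motion is done:
- bot.move_ptp(position, orientation): joint-space move of the TCP to a pose.
- bot.line_to(position, velocity=150, ori=None): straight line of the TCP; ori=None keeps the orientation; velocity is the mean speed in mm/s.
- bot.move_joints(angles): joint-space move.
- bot.move_gripper(opening, force=None): finger opening in mm; force is the grip in N (None keeps the last); returns when the fingers have stopped.
- bot.pause(seconds).
- bot.solve_ik(position, orientation): joint angles nearest the present ones, or None.
- bot.read_state(): the state.
- bot.camera(name): name is "side" or "top"; returns the picture (480x640x3 uint8, red, green, blue); there is no depth.
- bot.get_calibration(name): a dict with "fx", "fy", "cx", "cy" (pixels), "view" (4x4, takes a point from world to camera coordinates). Camera axes: x right, y up, looking along -z (the intrinsics and any distortion apply to the point x, -y, -z); pixel columns grow to the right and rows downward; lengths in mm; the calibration is good to about 2 mm. A picture is of the moment at which its call begins. get_calibration takes no time and is no camera call.
A pose or a line that the arm cannot do raises bot.Unreachable and nothing moves.
- bot.close_job(): hands the job in, once; it reports no verdict.
The state is a dict: "t": time; "joint_pos": joint angles; "qvel": joint speeds; "tau": joint torques, N m; "tcp_pos": TCP position; "eef_rot": TCP orientation; "contact_force": force on the tool from outside, world axes, zero at the start; "moment": the same for the moment, N m; "width": finger opening in mm.
Only numpy, scipy, OpenCV 4.12 (cv2) and the standard library are available. Lean on these libraries where they do the work, as an engineer would, in place of code of your own. Each camera call takes 0.05 s, during which the arm holds its last target.

## Task

The blade of the desk fan has just been refitted and the T-handle nut driver still stands on the blade nut. Take the driver off and hang it up by its handle on the free hook of the tool rack, without knocking the tools hanging beside it. Then check that the blade turns freely: flick it round by hand, without pressing hard on it, and get out of its way so that it runs on by itself well past a full turn; leave the other things on the desk where they are.

Things in the scene. Friction and masses are not known exactly. Their poses are not given: they have to be found in the camera images.
- fan: Desk fan, fixed on its round foot, head tipped back so that the blade faces straight up, front guard off. Origin: centre of the foot on the desk; z up through the shaft; tilt knobs at +y and -y, 130 mm out, up to z 131 mm. Open rim: outer radius 98, wall 4, top at z 137. Wire basket floor below the blade at z 92. Nothing stands over the blade but hub, nut and driver.
- hub_top (a point): Point on the fan's shaft, on the flat top of the hub, 134 mm above the desk. The hub is a cylinder of radius 24 mm. On it sits a 13 mm hexagon nut, 8 mm high, with the stud end 14 mm high.
- rotor (a joint): Angle of the fan blade about its upright shaft, rad, counting on over several turns; grows counter-clockwise seen from above; starts within 0.2 of 0. It runs freely either way: pushed off at 2 rad/s it runs on for a little over a turn, at 4 rad/s for about four, slowing gently. Inertia about 3e-4 kg m2.
- blade_edge0 (a point): Top of the high edge of blade 1, 50 mm from the shaft, 130 mm above the desk; turns with it. Three alike blades 120 degrees apart, radius 24 to 78 mm, each 60 degrees wide, with open gaps of 60 degrees (52 mm at radius 50). Each is a pitched plate 3 mm thick: seen from above its clockwise edge is the high one, the other edge lies 22 mm lower.
- blade_edge1 (a point): The same point on blade 2. The gap lies clockwise of this point: a finger put down in the gap, tip some 114 mm above the desk, and swept counter-clockwise meets the high edge squarely. It must rise out while it sweeps, or the next blade comes round into it.
- blade_edge2 (a point): The same point on blade 3.
- driver: T-handle nut driver, 128 mm tall, 0.1 to 0.16 kg: steel socket at the foot (22 mm wide, 26 high, hole 16 wide, 18 deep), steel shank 8 mm thick, black cross handle on top. Starts upright, loosely over the blade nut, its foot on the hub: pull it straight up at least 16 mm. Origin: centre of the foot; z up the shank; the handle lies along its y.
- driver_bar (a point): Centre of the driver's cross handle, 120 mm above its foot. The handle is a bar 60 mm long (driver's y), 16 wide (x) and 16 high; its underside is 8 mm below this point. It can be grasped across its width from above.
- rack: Tool rack, fixed: wooden foot 150 x 400 x 14 mm (reaching 120 mm to -x), two posts up to z 194 mm and a steel rail, 34 mm high, along its y, top at z 190; five hooks at y -152, -76, 0, 76, 152 mm point to its -x (roughly to the robot). Origin: on the desk below the middle of the rail.
- hook_free: The hook without a tool, one of the three middle ones. Two level prongs along its x, 6 mm thick, 20 mm free between. Origin: midway between them at the height of their tops (178 mm above the desk), mid-seat; x points to the rail, whose face is 75 mm away; y along the rail. Prongs run to x = -28 mm, the last 6 mm bent up to 11 mm above their tops, open in front.
- hook_seat (a point): Where the centre of the driver's cross handle should hang: 8 mm above hook_free's origin. The bar lies across both prongs (along the hook's y), the shank down between them: it goes in from the open front with the bar above the bent tips, then down.
- key_1_bar (a point): Centre of the cross handle (same 60 x 16 x 16 mm bar) of another T-handle tool that hangs loose on an end hook: hex key, shank 5 mm, foot 108 mm below this point. Leave it hanging where it is.
- key_2_bar (a point): Centre of the cross handle (same 60 x 16 x 16 mm bar) of another T-handle tool that hangs loose on one of the three middle hooks: hex key, shank 7 mm, foot 130 mm below. Leave it hanging where it is.
- key_3_bar (a point): Centre of the cross handle (same 60 x 16 x 16 mm bar) of another T-handle tool that hangs loose on one of the three middle hooks: hex key, shank 8 mm, foot 138 mm below. Leave it hanging where it is.
- key_4_bar (a point): Centre of the cross handle (same 60 x 16 x 16 mm bar) of another T-handle tool that hangs loose on the other end hook: small nut driver with a closed socket of 16 mm, foot 114 mm below. Leave it hanging where it is.
- mug: White mug, 80 mm wide, 92 high, handle to its +y, loose on the desk. Origin: centre of its underside. Leave it.
- ink_bottle: Black ink bottle, 52 mm wide, 58 high, loose on the desk. Origin: centre of its underside. Leave it.
- front_guard: The fan's front guard, a round wire guard 202 mm wide, 34 high, lying loose on the desk, rim down. Origin: centre, on the desk. Leave it.
There are look-alikes about, which are no part of the job. What is shaped like the driver but pink is not meant.

How it is judged (in metres and radians):
On the way, in this order (a step that is already met when the one before it is completed fails the run):
1. the driver hangs by its cross handle on the free hook, let go and still (z of driver_bar in the frame of hook_free between 0.003 and 0.014 m and y of driver_bar in the frame of hook_free between -0.01 and 0.01 m and x of driver_bar in the frame of hook_free between -0.026 and 0.066 m and angle between driver's own z axis and vertical below 0.15 rad and linear speed of driver below 0.03 m/s and contact force between each of the fingers, the arm and driver below 0.05 N), for 0.3 s.
2. the fan blade has passed a full turn and is still running on by itself, with nothing of the robot touching the fan ((value of joint rotor above 6.05 rad or value of joint rotor below -6.05 rad) and (velocity of joint rotor above 0.6 rad/s or velocity of joint rotor below -0.6 rad/s) and contact force between each of the fingers, the arm and fan below 0.05 N), for 0.2 s.
At the end, for the whole second after the job is handed in: The driver hangs upright and still on the free hook: bar across both prongs, centre 3 to 14 mm above their tops, within 10 mm sideways, between rail and bent tips, tilt under 0.15 rad, let go. The blade stands or runs past a full turn (6.05 rad either way), nothing touches the fan (all of step 1 and (value of joint rotor above 6.05 rad or value of joint rotor below -6.05 rad) and contact force between each of the fingers, the arm and fan below 0.05 N).
It fails at once if a neighbouring tool on the rack is knocked: its handle moves more than 20 mm (distance of any of key_1_bar, key_2_bar, key_3_bar, key_4_bar from where it was at the start of the episode above 0.02 m).
It fails at once if the fan or its blade is pressed with more than 30 N (contact force between any of the fingers, the arm and fan above 30 N).
It fails at once if the mug, the ink bottle or the front guard is moved more than 20 mm (distance of any of mug, ink_bottle, front_guard from where it was at the start of the episode above 0.02 m).
It also fails if it takes over 48 s, if anything falls off the work surface, if the arm or the gripper's body presses on something with over 40 N, if the wrist force passes 120 N, or if a joint passes its speed limit or range.

## Working session

There is one attempt and no reset: what is moved stays moved. The work goes in short steps, each a Python script; the robot and the scene stay as the last script left them, time stands still between calls to the robot, and variables do not carry over. Pictures are saved under pics/ and viewed, and the job is handed in when it is done.

```bash
ls; mkdir -p pics
python3 - <<'E'
from plant import bot
import cv2
for n in("side","top"):
    im=bot.camera(n); cv2.imwrite(f"pics/{n}0.png",im[:,:,::-1]); print(n,{k:(v if not hasattr(v,'tolist') else v.tolist()) for k,v in bot.get_calibration(n).items()})
print(bot.read_state())
E
```

```text
pics
side {'fx': 559.3780394003454, 'fy': 559.3780394003454, 'cx': 318.54596251401176, 'cy': 241.41894002083296, 'view': [[0.8874217734787047, -0.46078545222725814, -0.012623904769585881, -459.6679690295059], [0.3232654554472336, 0.6025835694548649, 0.7296523056480575, -250.7600393872191], [-0.3286062100301864, -0.651590215425888, 0.6837017989524686, -1068.534569160089], [0.0, 0.0, 0.0, 1.0]]}
top {'fx': 486.2681172135839, 'fy': 486.2681172135839, 'cx': 328.2028675255213, 'cy': 237.65377756227483, 'view': [[0.01376627167549702, -0.9998550437545695, -0.01001904400153576, -30.358768275449755], [0.9846835953678722, 0.011814320697204783, 0.1739501044548813, -524.0238408606593], [-0.17380652110193373, -0.012260232665488133, 0.9847034984793298, -1150.7636860907492], [0.0, 0.0, 0.0, 1.0]]}
{'t': 0.1, 'joint_pos': array([ 1.63013484e+00,  3.59322509e-01,  1.11671676e-02, -2.65858575e-04,
       -1.22409455e+00, -2.88080466e-01]), 'qvel': array([ 0.00080921, -0.00248004,  0.00099296,  0.00026623,  0.00062395,
        0.00043632]), 'tau': array([-1.17384821e-03, -5.84163523e+01,  2.93753850e+01,  7.01552600e+00,
        1.01980040e-02, -5.04897287e-05]), 'tcp_pos': array([153.01247992, 656.99599675, 225.72664111]), 'eef_rot': array([ 9.93461330e-01, -1.14166730e-01,  2.50889602e-06,  7.37445898e-04]), 'contact_force': array([0.00265769, 0.31177551, 0.09323247]), 'moment': array([-0.04692107, -0.04896759,  0.01400126]), 'width': 87.73280413737066}
```

View pics/side0.png

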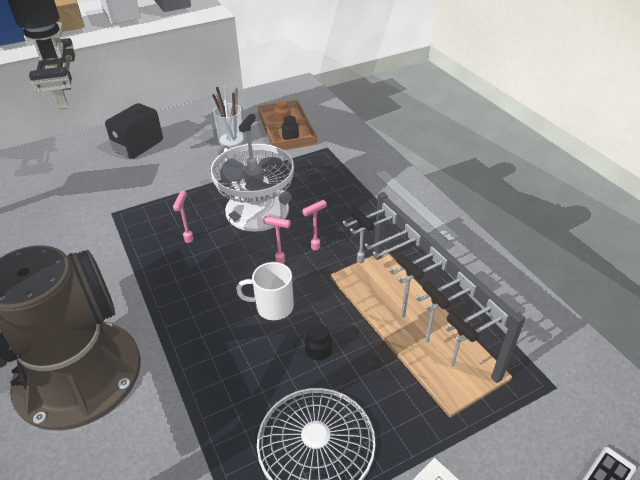

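View pics/top0.png

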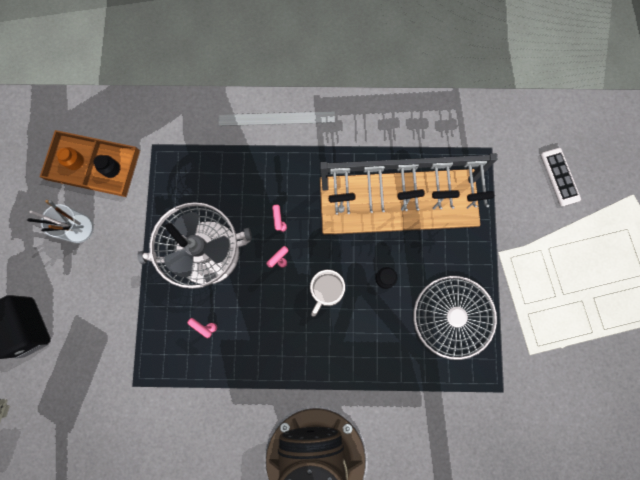

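Top view: the fan is at about (195,245) and the free hook is the second from the left, at about (375,188). In the side view the driver stands on the fan, with its handle at (249,122). Next I'll zoom in on both.

```bash
cat > h.py <<'E'
import numpy as np, cv2
from plant import bot
from scipy.spatial.transform import Rotation as R
C={n:bot.get_calibration(n) for n in("side","top")}
def proj(n,p):
    c=C[n];q=np.array(c["view"])@np.append(p,1.);return np.array([c["cx"]+c["fx"]*q[0]/-q[2],c["cy"]+c["fy"]*-q[1]/-q[2]])
def ray(n,u,v):
    c=C[n];V=np.array(c["view"]);d=np.array([(u-c["cx"])/c["fx"],-(v-c["cy"])/c["fy"],-1.])
    return -V[:3,:3].T@V[:3,3],V[:3,:3].T@d
def onz(n,u,v,z):
    o,d=ray(n,u,v);return o+d*(z-o[2])/d[2]
def tri(a,b): # side px, top px
    A=[];B=[]
    for n,(u,v) in(("side",a),("top",b)):
        o,d=ray(n,u,v);d=d/np.linalg.norm(d);P=np.eye(3)-np.outer(d,d);A.append(P);B.append(P@o)
    x=np.linalg.lstsq(np.vstack(A),np.hstack(B),rcond=None)[0]
    return x,proj("side",x)-a,proj("top",x)-b
def crop(im,x0,y0,w,h,s,name):
    cv2.imwrite("pics/"+name,cv2.resize(np.ascontiguousarray(im[y0:y0+h,x0:x0+w]),None,fx=s,fy=s,interpolation=cv2.INTER_CUBIC))
E
python3 - <<'E'
from h import *
t=cv2.imread("pics/top0.png");s=cv2.imread("pics/side0.png")
crop(t,135,190,130,110,6,"tfan.png");crop(s,200,105,110,130,4.5,"sfan.png")
crop(t,310,145,190,95,4.2,"track.png");crop(s,330,190,200,200,3,"srack.png")
E
```

```text
(no output)
```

View pics/tfan.png

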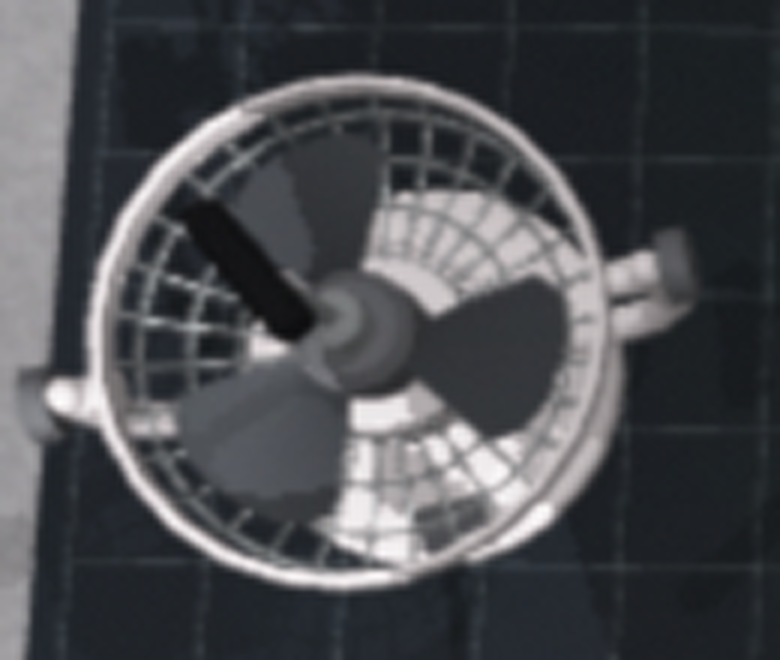

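View pics/sfan.png

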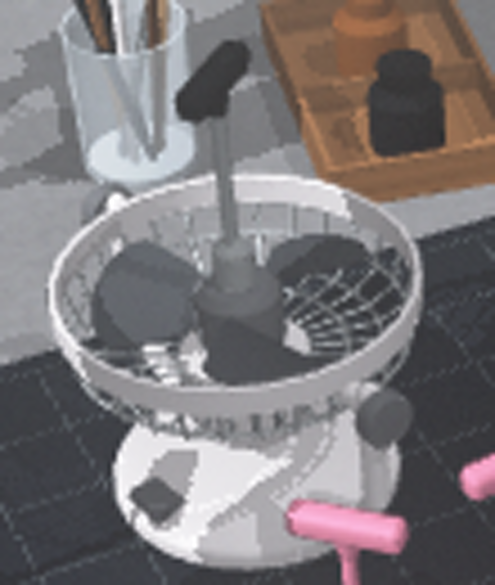

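View pics/track.png

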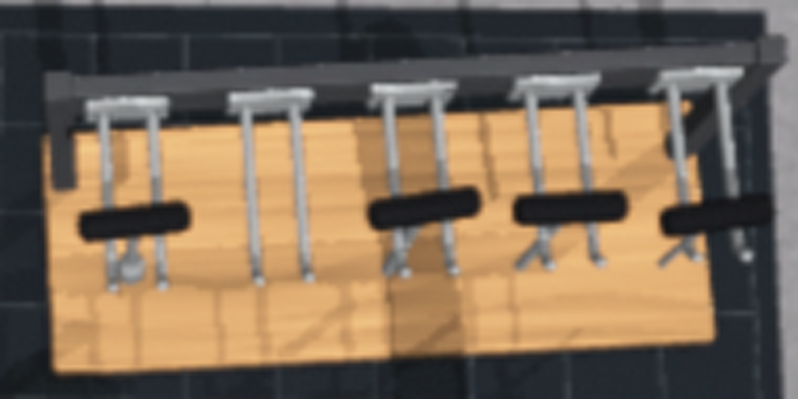

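View pics/srack.png

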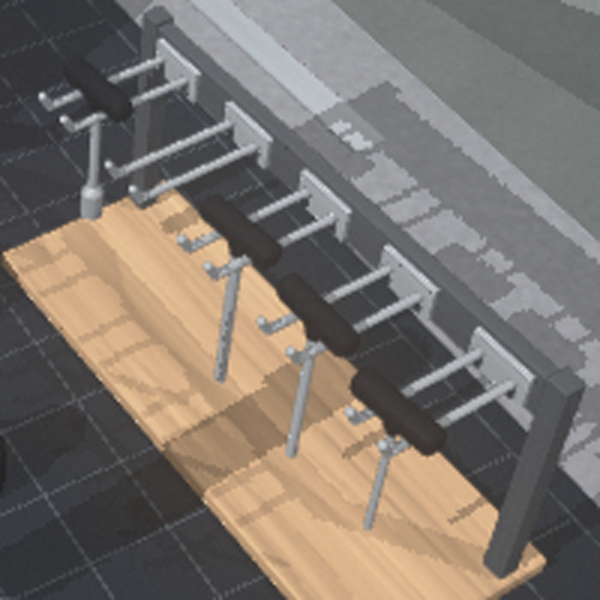

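```bash
cat > m.py <<'E'
from h import *
from scipy.optimize import least_squares
def px(P,x0,y0,s): return (np.array(P,float)+.5)/s-.5+[x0,y0]
T=px([(112,288),(162,285),(258,280),(307,278),(404,273),(452,270),(549,265),(599,262),(697,258),(745,255)],310,145,4.2)
P=np.array([onz("top",*t,188) for t in T]); print(P.round(1))
# order: increasing -y. offsets
off=np.array([k*-76+d for k in range(-1,4) for d in(13,-13)],float)
def res(p):
    x,y,a=p; Y=off  # along +yhook
    d=np.array([-np.sin(a),np.cos(a)]);return (np.array([x,y])+Y[:,None]*d-P[:,:2]).ravel()
r=least_squares(res,[600,-100,0]);print("tip mid free",r.x,np.abs(r.fun).max())
x,y,a=r.x; H=np.array([x,y])+26*np.array([np.cos(a),np.sin(a)]);print("hook free",H,a)
# side check
S=px([(110,168),(135,195)],330,190,3);
for i in(2,3): print("tri tip",tri(S[i-2],T[i]))
# fan
c=px([(349.5,331.5)],135,190,6)[0];print("rim",onz("top",*c,137))
# bar
tb=px([(247,266)],135,190,6)[0];sb=px([(215,79)],200,105,4.5)[0];print("bar",tri(sb,tb), onz("top",*tb,258))
e=[onz("top",*q,258) for q in px([(193,208),(298,326)],135,190,6)];print(e,np.linalg.norm(e[0]-e[1]))
E
python3 m.py
```

```text
[[ 553.7  -42.3  188. ]
 [ 555.6  -68.2  188. ]
 [ 558.8 -118.1  188. ]
 [ 560.2 -143.5  188. ]
 [ 563.4 -193.9  188. ]
 [ 565.3 -218.8  188. ]
 [ 568.5 -269.2  188. ]
 [ 570.4 -295.1  188. ]
 [ 573.2 -346.   188. ]
 [ 575.  -370.9  188. ]]
tip mid free [ 5.59519874e+02 -1.30744188e+02  6.45081881e-02] 0.7604996963628423
hook free [ 585.46579614 -129.06813806] 0.06450818808059137
tri tip (array([ 560.15321972, -118.51641969,  182.43312902]), array([-0.01314577,  0.00365542]), array([ 0.00406576, -0.01094975]))
tri tip (array([ 562.34657101, -144.43552348,  180.06689068]), array([-0.16063972,  0.04489171]), array([ 0.04978603, -0.13137079]))
rim [488.02885372 282.4046043  137.        ]
bar (array([491.41623172, 284.18862948, 254.04472641]), array([ 0.08860499, -0.01686809]), array([-0.03057063,  0.09353539])) [490.89593345 282.82476583 258.        ]
[array([510.6578148 , 302.56034163, 258.        ]), array([470.58670379, 264.20334479, 258.        ])] 55.470290638363416
```

```bash
cat > ov.py <<'E'
from h import *
def circ(c,r,z): t=np.linspace(0,2*np.pi,60);return np.c_[c[0]+r*np.cos(t),c[1]+r*np.sin(t),np.full(60,z)]
def box(c,a,lx,ly,lz):
    d=np.array([np.cos(a),np.sin(a)]);n=np.array([-d[1],d[0]]);L=[]
    k=[np.array(c[:2])+s*lx/2*d+q*ly/2*n for s,q in((1,1),(-1,1),(-1,-1),(1,-1),(1,1))]
    for z in(-lz/2,lz/2): L.append(np.array([[*p,c[2]+z] for p in k]))
    return L
def draw(im,n,L,x0,y0,w,h,s,name,col=(0,255,0)):
    o=cv2.resize(np.ascontiguousarray(im[y0:y0+h,x0:x0+w]),None,fx=s,fy=s,interpolation=cv2.INTER_CUBIC)
    for l in L:
        q=np.array([(proj(n,p)-[x0,y0]+.5)*s-.5 for p in l])
        cv2.polylines(o,[q.round().astype(int)],False,col,1,cv2.LINE_AA)
    cv2.imwrite("pics/"+name,o)
E
cat > o1.py <<'E'
from ov import *
t=cv2.imread("pics/top0.png");s=cv2.imread("pics/side0.png")
F=(488,282.4);L=[circ(F,98,137),circ(F,94,137),circ(F,24,134)]+box((490.5,283,254),np.radians(43.8),60,16,16)
draw(t,"top",L,135,190,130,110,5,"a.png");draw(s,"side",L,200,105,110,130,4.5,"b.png")
H=np.array([585.5,-129.1]);a=.0645;ex=np.array([np.cos(a),np.sin(a)]);ey=np.array([-ex[1],ex[0]])
L=[[[*(H+x*ex+y*ey),178] for x in(-28,75)] for y in(-16,-10,10,16)]+[[[*(H-25*ex+y*ey),z] for z in (178,189)] for y in(13,-13)]
L.append([[*(H+75*ex+y*ey),190] for y in(-120,80)])
draw(t,"top",L,310,145,190,95,4.2,"c.png",(0,0,255));draw(s,"side",L,330,190,150,130,4.5,"d.png",(0,0,255))
A=cv2.imread("pics/a.png");B=cv2.imread("pics/b.png")
E
python3 o1.py
```

```text
(no output)
```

View pics/a.png

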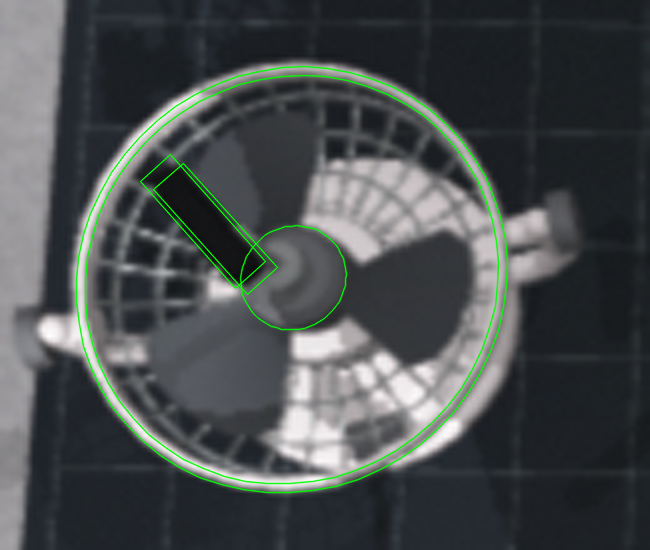

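View pics/b.png

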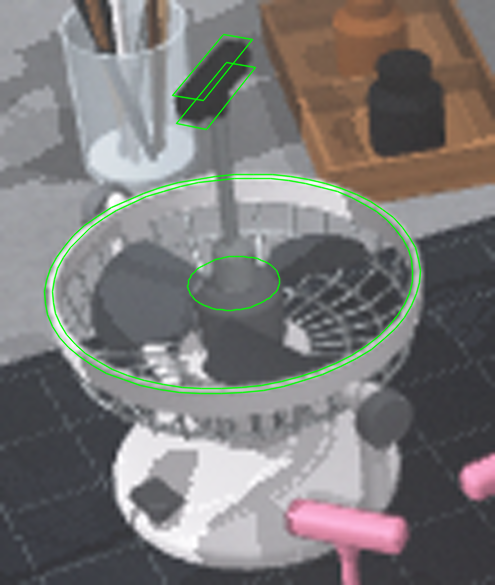

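View pics/c.png

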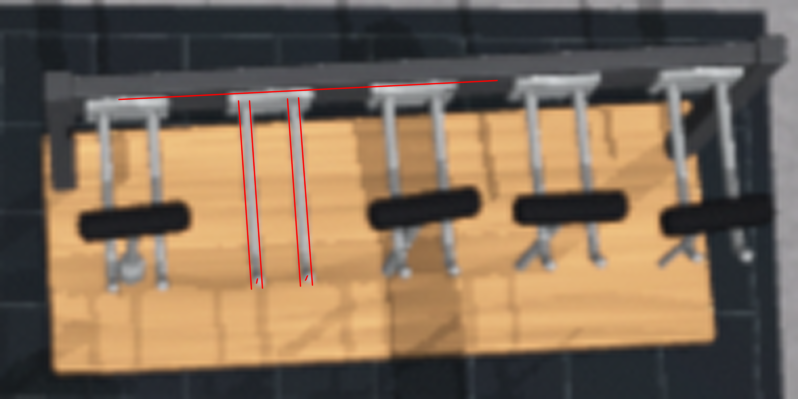

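View pics/d.png

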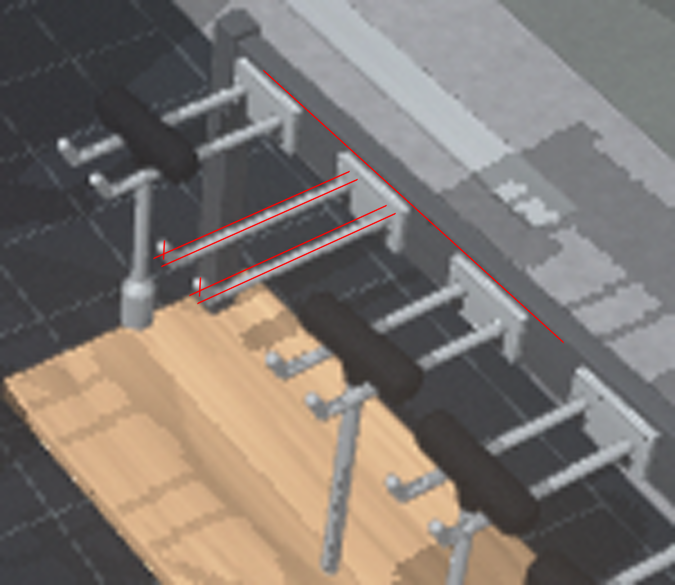

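The overlays match in both views: the fan is at (488,282), the bar at (490.7,283.4,254) running along 43.8°, and the free hook at (585.5,-129.1) with yaw 0.0645. Next: grasp the driver and lift it.

```bash
cat >> h.py <<'E'
def down(deg): # tool pointing down, jaw (tool y) at world angle deg
    f=np.radians((deg+90)/2); return [np.cos(f),np.sin(f),0.,0.]
def st():
    s=bot.read_state();print("t %.2f tcp %s F %s w %.1f q %s"%(s["t"],s["tcp_pos"].round(1),s["contact_force"].round(1),s["width"],s["joint_pos"].round(2)));return s
E
python3 - <<'E'
from h import *
o=down(133.8);p=[490.7,283.4]
a=bot.read_state()["tcp_pos"]; bot.line_to([a[0],a[1],340],velocity=250)
print(bot.solve_ik([*p,340],o))
bot.move_ptp([*p,340],o);bot.line_to([*p,300],velocity=200);st()
for n in("side","top"):cv2.imwrite(f"pics/{n}1.png",bot.camera(n)[:,:,::-1])
t=cv2.imread("pics/top1.png");s=cv2.imread("pics/side1.png")
cv2.imwrite("pics/p1.png",np.hstack([cv2.resize(t[150:330,90:290],(400,360)),cv2.resize(s[40:240,150:350],(400,360))]))
E
```

```text
[ 0.86903893  0.12690143 -0.04110399  0.         -1.40279091 -1.67538104]
t 2.88 tcp [490.4 283.6 299.7] F [ 1.1 -0.4  1.4] w 87.8 q [ 0.87  0.14 -0.11  0.   -1.32 -1.68]
```

View pics/p1.png

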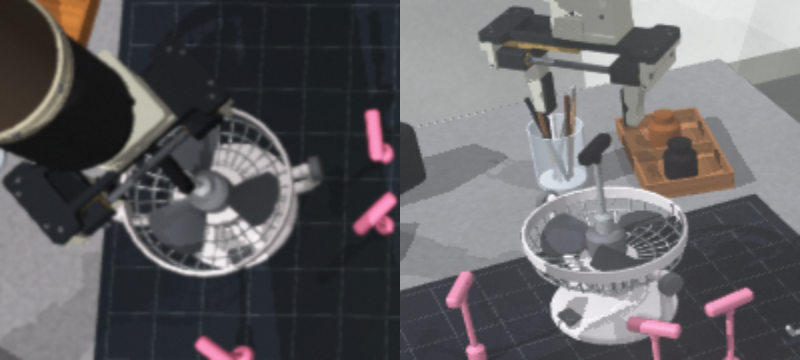

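The picture shows the open jaws set across the bar, with the bar at about (180,172) in the left half. Going down to grasp.

Run:
```python
from h import *
p=[490.7,283.4]
bot.line_to([*p,247.5],velocity=80);st()
bot.move_gripper(10,force=25);st()
bot.line_to([*p,275],velocity=60);st()
bot.line_to([*p,315],velocity=150);s=st()
for n in("side","top"):cv2.imwrite(f"pics/{n}2.png",bot.camera(n)[:,:,::-1])
t=cv2.imread("pics/top2.png");s=cv2.imread("pics/side2.png")
cv2.imwrite("pics/p2.png",np.hstack([cv2.resize(t[150:330,90:290],(400,360)),cv2.resize(s[40:240,150:350],(400,360))]))
```

```text
t 3.78 tcp [491.  283.6 248. ] F [ 0.1 -0.1 -0.9] w 87.4 q [ 0.87  0.17 -0.2   0.   -1.2  -1.68]
t 4.91 tcp [490.7 283.4 247.5] F [0.1 0.6 0. ] w 16.1 q [ 0.87  0.17 -0.2  -0.   -1.2  -1.68]
t 5.52 tcp [490.6 283.4 275.1] F [ 0.  -0.2 -1.9] w 15.7 q [ 0.87  0.15 -0.16 -0.   -1.26 -1.68]
t 5.93 tcp [490.6 283.5 314.9] F [-0.1 -0.5 -1.7] w 15.5 q [ 0.87  0.13 -0.09 -0.   -1.35 -1.68]
```

View pics/p2.png

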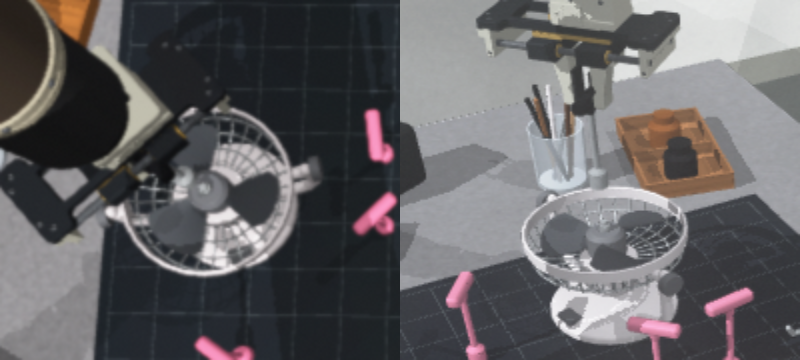

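Width 15.7 mm and 1.8 N of load: the driver is held, and the side picture shows its socket clear of the hub at (598,180). Carrying it to the rack front.

Run:
```python
from h import *
H=np.array([585.5,-129.1]);a=.0645;ex=np.array([np.cos(a),np.sin(a)])
o=down(180+np.degrees(a));p=H-85*ex
print(bot.solve_ik([*p,315],o))
bot.line_to([*p,315],velocity=200,ori=o);st()
bot.line_to([*p,211],velocity=150);st()
for n in("side","top"):cv2.imwrite(f"pics/{n}3.png",bot.camera(n)[:,:,::-1])
from ov import box,draw
t=cv2.imread("pics/top3.png");s=cv2.imread("pics/side3.png")
L=box((*p,218),a+np.pi/2,60,16,16)+[[[*p,98],[*p,210]]]
draw(t,"top",L,300,140,170,130,4.5,"e.png");draw(s,"side",L,300,130,180,200,3,"f.png")
```

```text
[ 0.11636826  0.05069353 -0.18129141  0.         -1.33881138 -0.05186826]
t 8.28 tcp [ 500.6 -134.2  315. ] F [ 0.6 -0.2 -1.8] w 15.8 q [ 0.12  0.05 -0.18 -0.   -1.34 -0.05]
t 9.12 tcp [ 501.3 -134.6  211.9] F [ 0.2 -0.2 -0.6] w 15.4 q [ 0.12  0.11 -0.35  0.   -1.11 -0.05]
```

View pics/e.png

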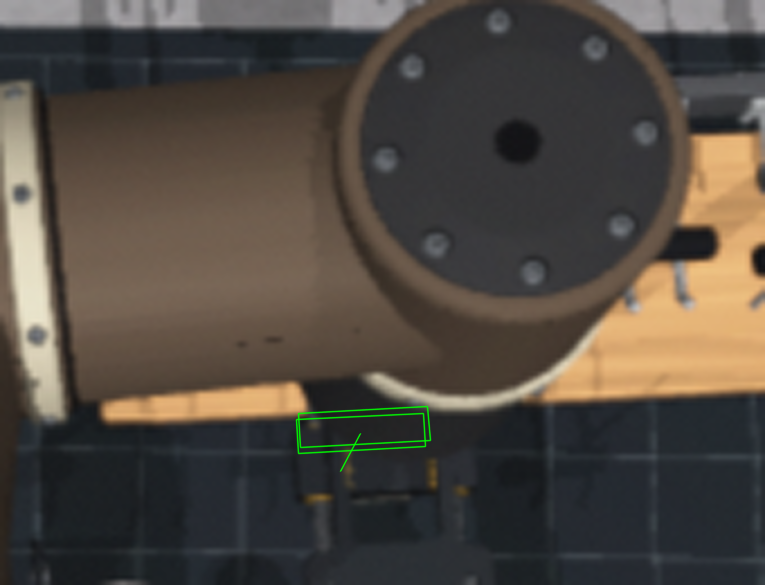

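View pics/f.png

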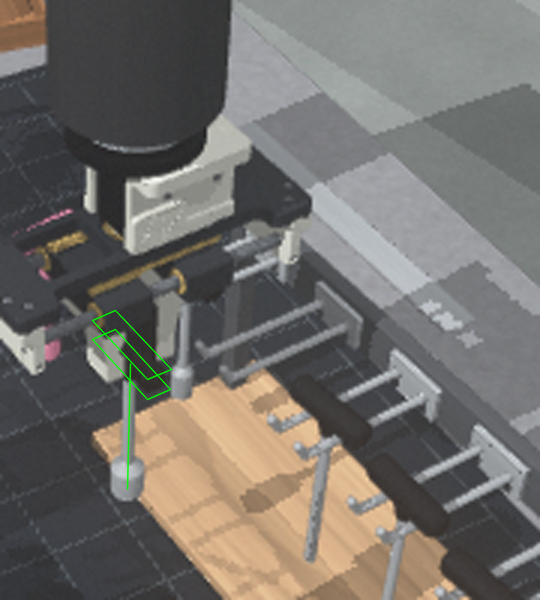

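The driver hangs straight. In the side crop the shank is at (128,420) and its predicted line lies on it, within about 1 mm. Moving it in over the tips and down.

Run:
```python
from h import *
H=np.array([585.5,-129.1]);a=.0645;ex=np.array([np.cos(a),np.sin(a)])
p=H+8*ex
bot.line_to([*p,211],velocity=80);st()
bot.line_to([*p,184],velocity=50);st()
for i in range(5):
    z=183-i; bot.line_to([*p,z],velocity=30); s=st()
    if s["contact_force"][2]>0.2: break
for n in("side","top"):cv2.imwrite(f"pics/{n}4.png",bot.camera(n)[:,:,::-1])
s=cv2.imread("pics/side4.png");crop(s,300,130,200,200,3,"g.png")
```

```text
t 10.53 tcp [ 593.1 -128.6  211.2] F [ 0.7 -0.1 -1.6] w 15.7 q [ 0.11  0.26 -0.17 -0.   -1.15 -0.04]
t 11.22 tcp [ 593.6 -128.6  184. ] F [-0.5  0.3 -1. ] w 16.0 q [ 0.11  0.28 -0.2   0.   -1.09 -0.04]
t 11.47 tcp [ 593.6 -128.6  183.2] F [-0.5 -0.4 -1.6] w 15.5 q [ 0.11  0.28 -0.21  0.   -1.09 -0.04]
t 11.72 tcp [ 593.4 -128.6  182. ] F [-0.3 -0.1 -0.5] w 15.3 q [ 0.11  0.28 -0.21 -0.   -1.08 -0.04]
t 11.97 tcp [ 593.4 -128.6  180.9] F [ 0.6  0.5 -1.7] w 15.8 q [ 0.11  0.28 -0.21 -0.   -1.08 -0.04]
t 12.22 tcp [ 593.4 -128.6  179.9] F [-0.4 -0.  -0.9] w 15.7 q [ 0.11  0.28 -0.21 -0.   -1.08 -0.04]
t 12.47 tcp [ 593.7 -128.6  179.4] F [-1.6  0.2  2.9] w 16.0 q [ 0.11  0.28 -0.21  0.   -1.08 -0.04]
```

View pics/g.png

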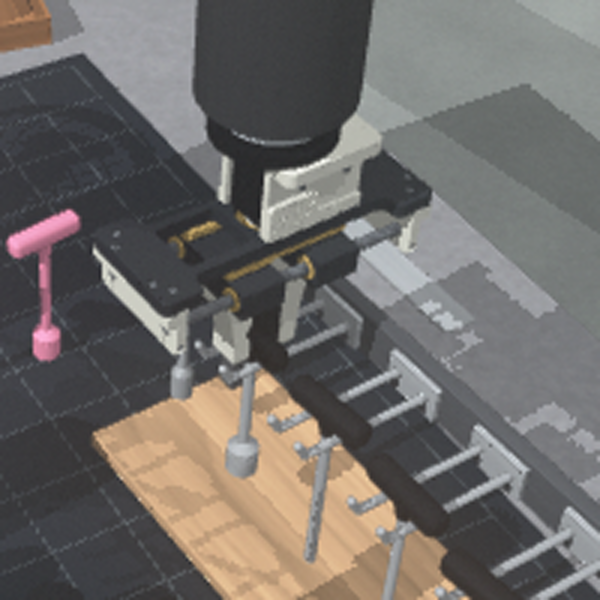

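The force rises to +2.9 N at TCP z 179.4, as expected for a seated bar. The picture shows the bar behind the tips at about (265,350) and the shank between the prongs. Releasing.

Run:
```python
from h import *
H=np.array([585.5,-129.1]);a=.0645;ex=np.array([np.cos(a),np.sin(a)])
p=H+8*ex
bot.move_gripper(36);st()
bot.line_to([*p,260],velocity=80);st()
q=H-60*ex
bot.line_to([q[0],q[1]+160,330],velocity=250);st()
for n in("side","top"):cv2.imwrite(f"pics/{n}5.png",bot.camera(n)[:,:,::-1])
from ov import *
t=cv2.imread("pics/top5.png");s=cv2.imread("pics/side5.png")
L=box((*p,186),a+np.pi/2,60,16,16)
draw(t,"top",L,310,145,190,95,4.2,"i.png");draw(s,"side",L,330,190,150,130,4.5,"j.png")
crop(t,135,190,130,110,6,"k.png")
```

```text
t 13.18 tcp [ 595.4 -128.7  179.7] F [ 5.9 -1.  -0.7] w 35.8 q [ 0.11  0.28 -0.21  0.   -1.08 -0.04]
t 14.34 tcp [ 593.2 -128.6  259.3] F [-1.3 -0.4 -0.7] w 36.4 q [ 0.11  0.23 -0.09 -0.   -1.25 -0.04]
t 15.22 tcp [525.5  26.7 329.4] F [ 0.2 -0.2 -0.3] w 35.7 q [ 0.42  0.06 -0.14 -0.   -1.37 -0.36]
```

View pics/i.png

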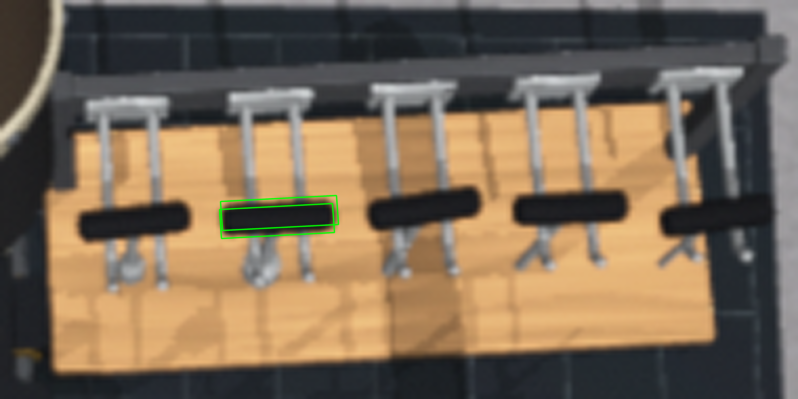

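View pics/j.png

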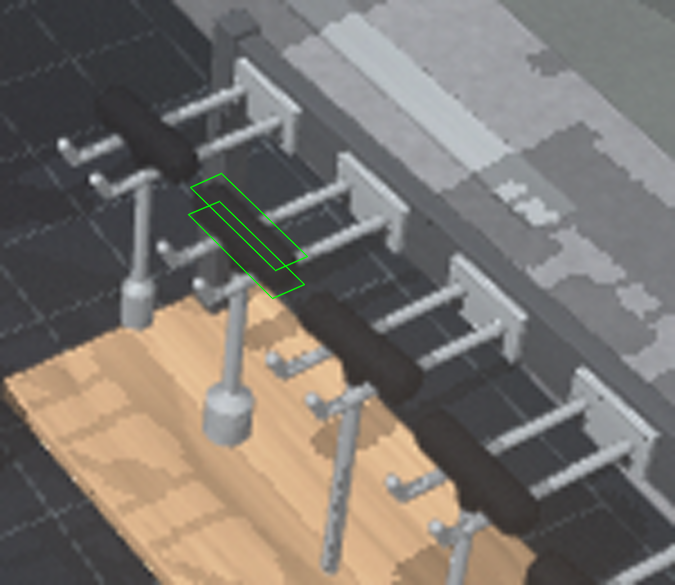

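View pics/k.png

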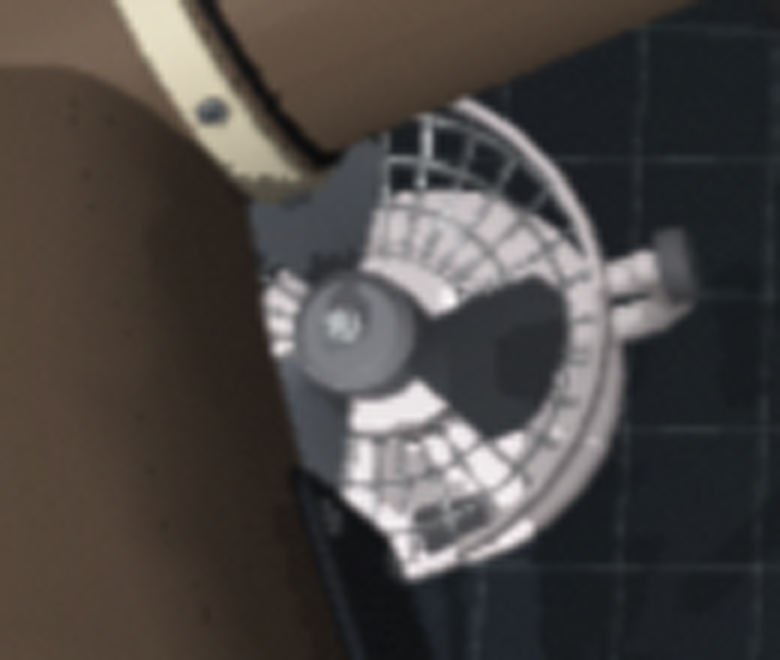

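The driver hangs inside its predicted box in both views, let go and upright, and the neighbours look unmoved. Now I'll fix the edge angle of the blade at top, whose high edge runs in the crop from about (365,262) to (383,140).

Run:
```python
from ov import *
from m import px
F=np.array([488,282.4])
for q in px([(365,262),(383,140),(485,432),(545,283)],135,190,6):
    for z in(130,108):
        d=onz("top",*q,z)[:2]-F;print(z,np.hypot(*d).round(1),np.degrees(np.arctan2(d[1],d[0])).round(1))
t=cv2.imread("pics/top5.png")
L=[]
for k in(0,-120):
    for e in(-6,):
        b=np.radians(e+k);L.append([[F[0]+r*np.cos(b),F[1]+r*np.sin(b),130] for r in(24,78)])
        b=np.radians(e+k+60);L.append([[F[0]+r*np.cos(b),F[1]+r*np.sin(b),108] for r in(24,78)])
L.append(circ(F,24,134))
draw(t,"top",L,135,190,130,110,6,"l.png")
```

```text
[[ 553.7  -42.3  188. ]
 [ 555.6  -68.2  188. ]
 [ 558.8 -118.1  188. ]
 [ 560.2 -143.5  188. ]
 [ 563.4 -193.9  188. ]
 [ 565.3 -218.8  188. ]
 [ 568.5 -269.2  188. ]
 [ 570.4 -295.1  188. ]
 [ 573.2 -346.   188. ]
 [ 575.  -370.9  188. ]]
tip mid free [ 5.59519874e+02 -1.30744188e+02  6.45081881e-02] 0.7604996963628423
hook free [ 585.46579614 -129.06813806] 0.06450818808059137
tri tip (array([ 560.15321972, -118.51641969,  182.43312902]), array([-0.01314577,  0.00365542]), array([ 0.00406576, -0.01094975]))
tri tip (array([ 562.34657101, -144.43552348,  180.06689068]), array([-0.16063972,  0.04489171]), array([ 0.04978603, -0.13137079]))
rim [488.02885372 282.4046043  137.        ]
bar (array([491.41623172, 284.18862948, 254.04472641]), array([ 0.08860499, -0.01686809]), array([-0.03057063,  0.09353539])) [490.89593345 282.82476583 258.        ]
[array([510.6578148 , 302.56034163, 258.        ]), array([470.58670379, 264.20334479, 258.        ])] 55.470290638363416
130 28.2 -4.5
108 32.4 7.5
130 76.2 -4.7
108 81.0 0.1
130 63.5 -125.4
108 57.5 -126.3
130 74.6 -73.8
108 71.0 -69.7
```

View pics/l.png

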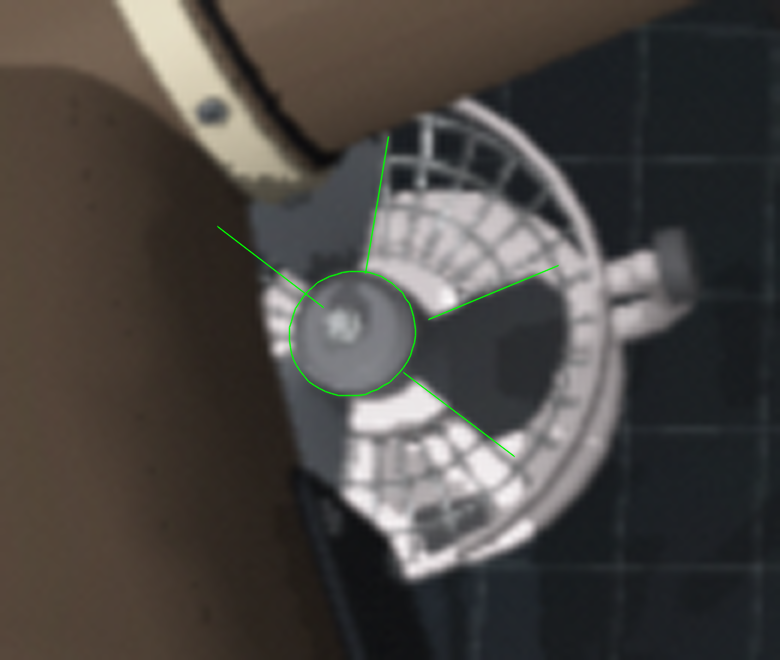

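The high edge is at about -5° and the next low edge at about -70°. I'll take the closed fingers into that gap, with the jaws radial, and check before the flick.

```bash
cat >> h.py <<'E'
F=np.array([488,282.4]);be=np.radians(-5);er=np.array([np.cos(be),np.sin(be)]);et=np.array([-er[1],er[0]])
def P(s,z,rho=52): return [*(F+rho*er+(s-9.5)*et),z]  # s: front face
E
python3 - <<'E'
from h import *
bot.move_gripper(0,force=10)
o=down(175)
for s,z in((-8,112),(46,146)): print(bot.solve_ik(P(s,z),o))
bot.move_ptp(P(-8,240),o);bot.line_to(P(-8,160),velocity=150);st()
for n in("side","top"):cv2.imwrite(f"pics/{n}6.png",bot.camera(n)[:,:,::-1])
t=cv2.imread("pics/top6.png");s=cv2.imread("pics/side6.png")
from ov import *
c=P(-8,160);L=[circ(c[:2],3,112)]+box((*c[:2],160),be,42,19,0)
draw(t,"top",L,115,170,170,130,4,"n1.png");draw(s,"side",L,190,85,140,150,4,"n2.png")
E
```

```text
[ 0.77715129  0.33049591 -0.31203847  0.         -0.92826195 -0.86441775]
[ 0.8353212   0.34175952 -0.20634023  0.         -1.02269658 -0.92258766]
t 17.77 tcp [539.1 260.2 161.2] F [1.3 1.1 0.9] w 0.3 q [ 0.78  0.28 -0.25  0.   -1.03 -0.86]
```

View pics/n1.png

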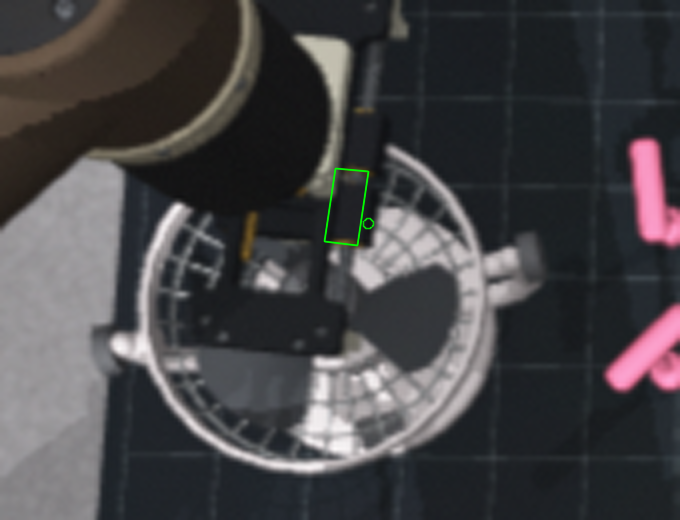

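View pics/n2.png

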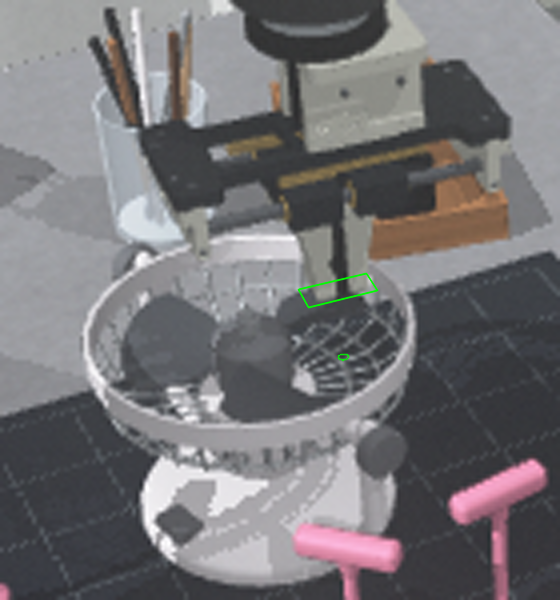

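Run:
```python
from h import *
c=P(-8,160)
for z in (160,190,210,226): print(z,[(proj("side",[c[0]-d,c[1]+d*.087,z])-[190,85])*4 for d in(85,96)])
```

```text
160 [array([195.19802797, 322.30183652]), array([176.61230662, 326.80215733])]
190 [array([189.34259372, 278.56451381]), array([170.44019745, 283.03424445])]
210 [array([185.33207937, 248.60786969]), array([166.21251496, 253.05472956])]
226 [array([182.05985327, 224.1658894 ]), array([162.76293583, 228.59293293])]
```

The body's lowest corner is about 48 mm above the tip, so it stays clear of the rim and nut. The fingers are over the gap at (345,210) in the top crop. Flicking now.

Run:
```python
from h import *
bot.line_to(P(-8,135),velocity=80);bot.line_to(P(-8,112),velocity=60);st()
im=[]
bot.line_to(P(46,147),velocity=130)
bot.line_to(P(52,215),velocity=300);st()
for i in range(4):
    im.append(bot.camera("side")[:,:,::-1].copy());bot.pause(0.15)
st()
cv2.imwrite("pics/fl.png",np.vstack([np.hstack([cv2.resize(np.ascontiguousarray(a[110:210,195:310]),(400,300)) for a in im[k:k+2]]) for k in(0,2)]))
```

```text
t 18.86 tcp [538.2 260.3 111.7] F [-0.4  1.   0.2] w 0.3 q [ 0.78  0.33 -0.31  0.   -0.93 -0.86]
t 19.88 tcp [543.8 320.  216.3] F [-0.6 -0.4 -1.4] w 0.1 q [ 0.84  0.29 -0.11 -0.   -1.17 -0.93]
t 20.68 tcp [543.5 320.2 215. ] F [ 0.2 -0.6  0.2] w 0.3 q [ 0.84  0.29 -0.11 -0.   -1.17 -0.93]
```

View pics/fl.png

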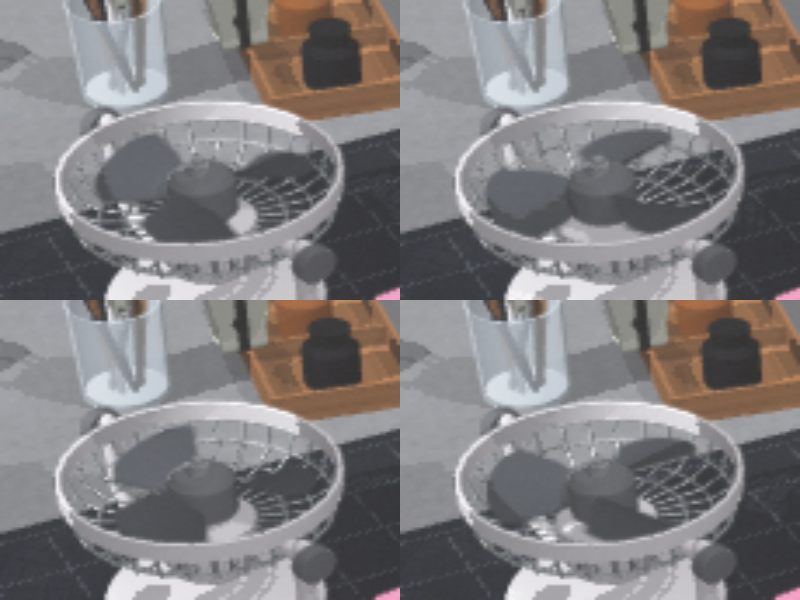

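The blade is running. I'll measure its speed from a quick series of frames.

```bash
cat > w.py <<'E'
from h import *
fr=[];ts=[]
for i in range(14):
    ts.append(bot.read_state()["t"]);fr.append(cv2.cvtColor(bot.camera("side"),cv2.COLOR_RGB2GRAY))
A=np.radians(np.arange(0,360,2))
pts=np.array([proj("side",[F[0]+60*np.cos(a),F[1]+60*np.sin(a),119]) for a in A],np.float32)
S=np.array([cv2.remap(f,pts[None,:,0],pts[None,:,1],cv2.INTER_LINEAR)[0] for f in fr]).astype(float)
S-=S.mean(0)
ph=np.unwrap([np.angle((s*np.exp(-3j*A)).sum()) for s in S])/-3  # 3-fold
print(ts[0],ts[-1],np.degrees(ph-ph[0]).round()); print("omega",np.polyfit(ts,ph,1)[0])
E
python3 w.py
```

```text
20.675 21.325 [  0.  12.  23.  37.  54.  62.  70.  79.  89. 101. 115. 126. 137. 149.]
omega 3.9393673242883844
```

It runs at +3.9 rad/s by itself, about 1.5 s after release. I'll let it run on, then take the final checks.

```bash
python3 - <<'E'
from h import *
p=bot.read_state()["tcp_pos"];bot.line_to([*p[:2],300],velocity=150);bot.pause(1.5)
E
python3 w.py
python3 - <<'E'
from ov import *
t=np.ascontiguousarray(bot.camera("top")[:,:,::-1]);s=np.ascontiguousarray(bot.camera("side")[:,:,::-1])
cv2.imwrite("pics/top9.png",t);cv2.imwrite("pics/side9.png",s);st()
a=cv2.imread("pics/top0.png");d=cv2.absdiff(a,t).max(2)
cv2.imwrite("pics/fin.png",np.hstack([cv2.resize(np.ascontiguousarray(t[140:400,240:510]),(400,385)),cv2.resize(np.ascontiguousarray(cv2.merge([d]*3)[140:400,240:510]),(400,385))]))
crop(s,330,190,150,130,4.5,"fin2.png")
E
```

```text
23.5917 24.2417 [  0.   8.  14.  23.  33.  46.  54.  62.  68.  77.  87.  97. 107. 115.]
omega 3.1174439049599094
t 24.39 tcp [543.5 320.2 300. ] F [-0.7 -0.   0.7] w 0.4 q [ 0.84  0.25  0.03 -0.   -1.35 -0.93]
```

View pics/fin.png

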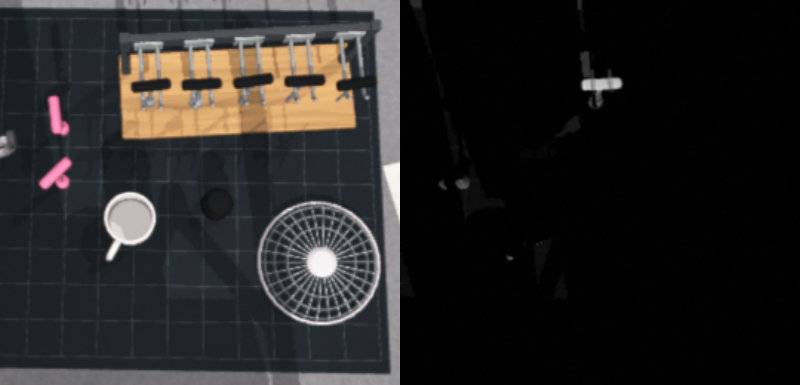

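View pics/fin2.png

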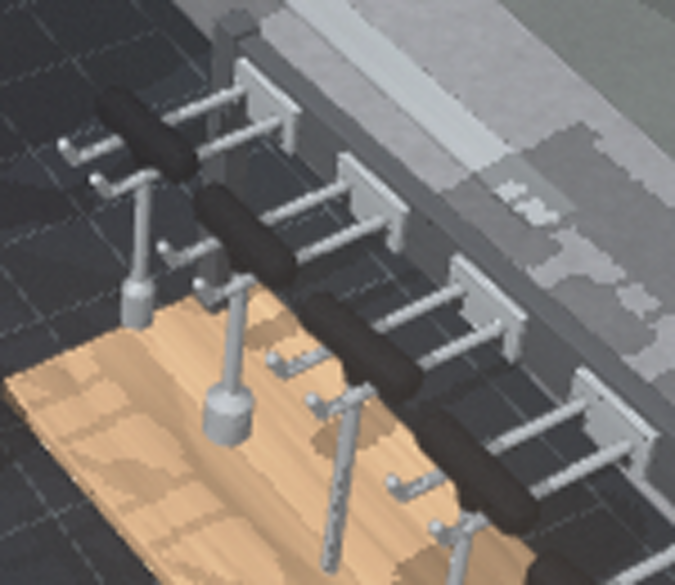

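The difference image shows no change at the rack, mug, bottle and guard except the newly hung driver and shadows. By now the blade has turned about 15 rad and still runs at 3.1 rad/s. Handing in.

```bash
python3 -c "
from plant import bot
bot.close_job()"
```

```text
the job is handed in; nothing more can be done
```

The job is done and handed in at about 24.4 s of the 48 s allowed; no verdict was reported.

- **Driver:** I lifted it off the nut and hung it by its handle on the free hook. In both camera views it hangs upright and still, within the outline I predicted for it. The grip is open and the arm is well clear.
- **Blade:** I flicked it counter-clockwise with the closed fingers and raised them out of its way. It then ran by itself at 3.9 rad/s, and still at 3.1 rad/s about 4.7 s after the flick. That is well past a full turn: about 15 rad, estimated from the measured speeds.
- **Other things:** Comparing the top pictures from before and after, the tools on the rack, mug, ink bottle and front guard show no movement.
- **Not measured:** The force on the blade during the flick was not recorded. The wrist readings just before and after it were under 2 N.

No check failed or disagreed.

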